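Start up the cutting bench in safe order

ROBOT

A 7-joint arm with a two-finger parallel gripper is mounted at the origin on the work surface. World frame = base frame: x ahead of the robot, y to its left, z up, the work surface at z = 0. Lengths are in m, angles in rad, forces in N, time in s.
With the tool pointing down it reaches from about 0.4 to 0.875 m from the base axis. Payload 19.3 kg.
Tool frame: the origin (TCP) lies midway between the tips of the shut fingers; the grasp point (between the pads) lies 19 mm behind it; x points along the fingers, y is the direction in which the jaws open and shut, and the axes are right-handed (so a half turn about x gives the same grasp; the last joint's range is limited). The gripper opens to 85 mm and grips with 20 to 120 N. Pads are 22 mm wide; open, the fingers measure 114 mm over their backs; the gripper's body (76 mm by 85 mm) begins 54 mm behind the grasp point. The pads swing forward as they close: fully open they stand 13 mm farther back than shut.
Start: joints at [-0.07, 0.521, -0.036, 1.599, 0.021, 1.021, -0.113], TCP at [0.625, -0, 0.231] pointing down, gripper open.
Joint ranges: [-2.91, 2.91], [-0.3, 2.13], [-1.5, 1.42], [0.17, 2.43], [-1.26, 4.41], [0.16, 1.93], [-2.52, 2.52]. Speed limits (rad/s): [1.89, 1.89, 2.39, 2.39, 3.01, 3.01, 3.01].

INTERFACE

Orientations are given as [roll, pitch, yaw] about the fixed x, y, z axes, in that order (R = Rz(yaw) Ry(pitch) Rx(roll)).
In Python, from workcell import bot gives the robot as it stands. The module is installed in compiled form; this text tells all that it offers.
- The arm moves only by the tool servo_tool, never from a script. Its argument "targets" is a list of rows, each an object of numbers: "x", "y", "z": the shift along the tool's x, y, z as a fraction of full scale; "wx", "wy", "wz": the turn, a rotation vector about the tool's x, y, z as a fraction of full scale. A call has 1 to 12 rows; each row is the pose to reach, as a shift and turn from the pose measured when the call began, along the tool's axes at that moment, turning the shorter way round; what a row does not reach only later rows make up. Full scale, the value 1, is 40 cm for a shift and 360 degrees for a turn. A row lasts 1/8 s, in which the tool goes at most 62.5 mm and 10.7 degrees, less where a joint would pass 70% of its speed; a pose out of reach is approached as far as the arm can. A call with a number of a shift or a turn outside -1 to 1 is refused whole. A call with a gripper value outside its range is refused whole. "grip" is the gripper command: -1 is shut, 1 is fully open, values between are in proportion, set as the call begins (left out, the last holds). The fingers move at their own pace and stop on an object; "squeeze" is the grip in N (left out, the last holds). Time passes only in rows, so rows that repeat a pose let the fingers close. It gives the time, the measured TCP pose, the force and the opening at its end, in the units of the state.
- bot.observe(): the state, without advancing time (a new reading comes with each control period).
- bot.grab_frame(name): name is "scene" or "side" or "wrist"; returns (picture, depth): 420x560x3 uint8, red, green, blue; 420x560 float32, m along the optical axis (not along the pixel's ray), 0 where there is no reading.
- bot.get_calibration(name): a dict with "intrinsics" (3x3 intrinsics, pixels), "k1" (the pictures are not rectified: a ray, as slopes to the right and down, at radius r is drawn at 1 + k1 r^2 times it, then the intrinsics apply), "R" (3x3) and "t" (3): a world point X has camera coordinates R X + t. Camera axes: x right, y down, z forward; pixel columns grow to the right and rows downward; lengths in m; the calibration is good to about 2 mm. A picture is of the moment at which its call begins: read the wrist's pose just before it. get_calibration takes no time and is no camera call; for the wrist camera it gives the pose at the moment of the call.
- bot.job_done(): hands the job in, once; it reports no verdict.
Trained networks look in the newest picture that a camera, given by its name, has taken for a name from the list of things; names that differ only in an ending like _2 or _b are one class to them, and where a whole thing is asked for, a point or a joint stands for the part that bears it (a point fixed in the world has none). Each returns a list of dicts, best first, with "confidence" (0 to 1); they miss things now and then, are a little off and sometimes report something else, mostly with a low value. They report only what shows in the picture. A call takes as long as a camera call.
- bot.trace(camera, target): "mask" (420x560 bool, what is visible of it) and "pixel" ([column, row] in pixels, amid what is visible of it).
The state is a dict: "clock": time; "qpos": joint angles; "qd": joint speeds; "joint_efforts": joint torques, N m; "position": TCP position; "tool_rot": TCP orientation; "force": force on the tool from outside, world axes, zero at the start; "moment": the same for the moment, N m; "grip_width": finger opening in m.
Only numpy, scipy, OpenCV 4.12 (cv2) and the standard library are available. Lean on these libraries where they do the work, as an engineer would, in place of code of your own. Each camera call takes 0.05 s, during which the arm holds its last target. There are 200 camera calls.

TASK

Start the cutting bench with the closed fingers, pressing only: first switch the socket box on by pressing the raised half of its rocker right down, then press the round button of the two-button extractor box fully in so that it stays in, and last press the free end of the saw's paddle fully down and let it come back up. Do not press the square stop button, keep to this order, and leave everything else on the bench where it is. Pick up nothing.

Things in the scene. Friction and masses are not known exactly. Their poses are not given: they have to be found in the camera images.
- power_box: Grey socket box fixed to the bench, 90 x 120 x 40 mm (x, y, height), with one black rocker in its top: a bar 64 x 36 x 14 mm (x, y, thick) on a level pivot along y, 47 mm above the bench at the box's centre. Origin: centre of the underside; x away from the rocker's raised half, z up.
- rocker_press (a point): Point on top of the rocker's raised half, 22 mm from its pivot, 58 mm above the bench while off. Axes while off as the socket box's. The point moves with the rocker and drops 8 mm when it is switched on.
- power (a joint): Rocker angle, rad: 0 = off (half nearer the robot raised), 0.36 = on (that half fully down). It stays where it is left; about 2 N on the point turns it.
- ext_box: Grey extractor box fixed to the bench, 84 x 150 x 40 mm (x, y, height), with a round and a square button on top, 36 mm either side of its middle along y; which side is which varies. Origin: centre of the underside; z up.
- round_top (a point): Centre of the top of the round black button, 32 mm across, 60 mm above the bench when out, in a round steel collar 46 mm across whose top is 46 mm above the bench. Axes as the extractor box's.
- extractor (a joint): Travel of the round button, m: 0 = out, 0.008 = fully in. It stays in when pressed; about 3 N moves it.
- square_top (a point): Centre of the top of the square black stop button, 32 x 32 mm, 54 mm above the bench, in a square steel collar of 46 mm. Not to be pressed. Axes as the extractor box's.
- stop (a joint): Travel of the square stop button, m: 0 = out, 0.006 = fully in; it springs back.
- saw_box: Grey saw switch box fixed to the bench, 110 x 80 x 36 mm (x, y, height), covered by one black paddle: a plate 84 x 56 x 8 mm (x, y, thick) hinged along y near the box's +x edge, 47 mm above the bench, sloping up towards -x. Origin: centre of the underside; z up.
- paddle_press (a point): Point on top of the paddle's free end, 62 mm from its hinge, 64 mm above the bench at rest. Axes at rest as the saw switch box's. The point moves with the paddle and drops 12 mm when it is fully down.
- saw (a joint): Paddle angle, rad: 0 = up, 0.2 = fully down. It springs back when let go; about 4 N on the point holds it fully down.
- offcut: Loose wooden off-cut, 45 x 90 x 22 mm, leave alone. Origin: centre of the underside.
- tape: Loose yellow tape measure, 66 x 36 x 62 mm, standing, leave alone. Origin: centre of the underside.
- glue: Loose glue bottle, 56 mm across, 120 mm high, leave alone. Origin: centre of the underside.
- jar: Loose glass jar with a steel lid, 50 mm across, 65 mm high, leave alone. Origin: centre of the underside.
- driver: Loose screwdriver lying at the right edge, leave alone.
- hammer: Loose hammer lying at the left edge, leave alone.
- clamp: Loose bar clamp lying at the back, about 95 x 250 x 24 mm, leave alone.

How it is judged:
By the outcome, as a careful person would: the job done as asked, in the order asked, and still so for the second after the job is handed in, with the robot touching nothing.
It also fails if it takes over 40 s, if anything falls off the work surface, if the arm or the gripper's body presses on something with over 40 N, if the wrist force passes 120 N, or if a joint passes its speed limit or range.

## Working session

There is one attempt and no reset: what is moved stays moved. The work goes in short steps, Python scripts to look and compute and a tool call to move; the robot and the scene stay as the last step left them, time stands still between calls to the robot, and variables do not carry over. Pictures are saved under pics/ and viewed, on a budget of 10 in all, crops included, one or two more only if the job needs it, and the job is handed in when it is done.

Besides the shell and the picture viewer there is one more tool, called after "Emit:" as name(argument=value, ...) on one line, values as JSON. servo_tool: Moves the arm, as the interface text tells. Shift numbers are shares of 40 cm and turn numbers shares of 360 degrees, none past 1 either way. Its arguments: {"type":"object","properties":{"targets":{"type":"array"},"grip":{"type":"number"},"squeeze":{"type":"number"}},"required":["targets"]}

```bash
mkdir -p pics; cat > h.py <<'E'
import numpy as np, cv2
from workcell import bot
def deproj(cam,px,d,c=None):
    c=c or bot.get_calibration(cam); K=np.array(c["intrinsics"]);k=c["k1"]
    px=np.atleast_2d(px).astype(float)
    u=cv2.undistortPoints(px[:,None],K,np.array([k,0,0,0.]))[:,0]
    P=np.c_[u,np.ones(len(u))]*np.asarray(d).reshape(-1,1)
    return (P-np.array(c["t"]))@np.array(c["R"])
def cloud(cam,mask,depth):
    r,cc=np.nonzero(mask&(depth>0)); return deproj(cam,np.c_[cc,r],depth[r,cc])
E
python3 - <<'E'
from h import *
print(bot.observe())
for cam in("scene","side"):
    im,d=bot.grab_frame(cam); cv2.imwrite(f"pics/{cam}1.png",im[:,:,::-1])
    for n in["power_box","rocker_press","ext_box","round_top","square_top","saw_box","paddle_press"]:
        for r in bot.trace(cam,n)[:2]:
            P=cloud(cam,r["mask"],d)
            print(cam,n,round(r["confidence"],2),np.round(r["pixel"]),len(P), np.round([np.median(P,0),P.min(0),P.max(0)],3).tolist() if len(P) else"")
E
```

```text
{'clock': 0.0, 'qpos': array([-0.07018944,  0.52200226, -0.03634249,  1.60000766,  0.0211924 ,
        1.02108348, -0.11280535]), 'qd': array([-0.00192495, -0.00077686, -0.00081213, -0.00122571, -0.00078117,
       -0.00233121, -0.00115146]), 'joint_efforts': array([-4.24098413e-03, -9.27110124e+01,  1.97758444e+00, -3.69928443e+01,
        1.76317629e-02,  8.19846697e-03, -6.58496788e-05]), 'position': array([ 6.24665273e-01, -3.23337995e-05,  2.30733001e-01]), 'tool_rot': array([-1.51220788,  1.56968021, -3.083021  ]), 'force': array([-0.86101874,  0.50060959, -0.43871334]), 'moment': array([ 0.03068021, -0.01637201, -0.01584809]), 'grip_width': 0.0854306164701054}
scene power_box 0.68 [205. 209.] 1459 [[0.534, -0.23, 0.039], [0.454, -0.302, -0.005], [0.575, -0.174, 0.062]]
scene rocker_press 0.61 [201. 204.] 285 [[0.524, -0.238, 0.052], [0.488, -0.263, 0.038], [0.554, -0.218, 0.062]]
scene ext_box 0.6 [346. 178.] 355 [[0.364, 0.141, 0.052], [0.311, 0.118, -0.001], [0.376, 0.165, 0.068]]
scene round_top 0.26 [370. 240.] 1352 [[0.557, 0.227, 0.048], [0.449, 0.17, -0.004], [0.607, 0.
[... 807 characters left out ...]
6, -0.24, 0.052], [0.485, -0.259, 0.037], [0.551, -0.198, 0.062]]
side ext_box 0.83 [300. 233.] 759 [[0.6, -0.063, 0.037], [0.545, -0.11, -0.003], [0.66, 0.05, 0.062]]
side round_top 0.46 [306. 226.] 75 [[0.607, -0.065, 0.058], [0.593, -0.078, 0.044], [0.621, -0.041, 0.065]]
side square_top 0.54 [297. 214.] 70 [[0.591, 0.009, 0.053], [0.575, -0.006, 0.033], [0.607, 0.053, 0.059]]
side saw_box 0.66 [275. 185.] 663 [[0.537, 0.215, 0.036], [0.476, 0.17, -0.004], [0.602, 0.35, 0.07]]
side paddle_press 0.7 [276. 175.] 234 [[0.539, 0.23, 0.059], [0.493, 0.192, -0.004], [0.581, 0.364, 0.07]]
side paddle_press 0.68 [297. 215.] 70 [[0.591, 0.009, 0.053], [0.575, -0.006, 0.033], [0.608, 0.053, 0.059]]
```

View pics/scene1.png

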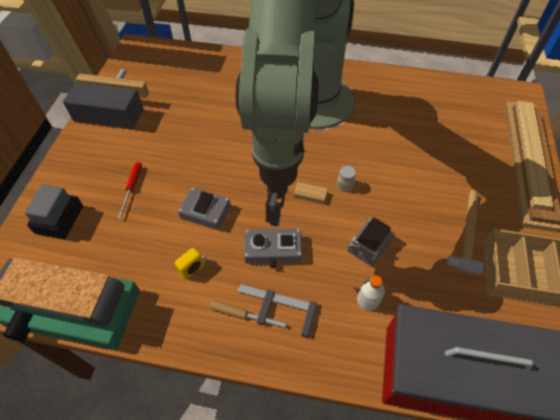

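View pics/side1.png

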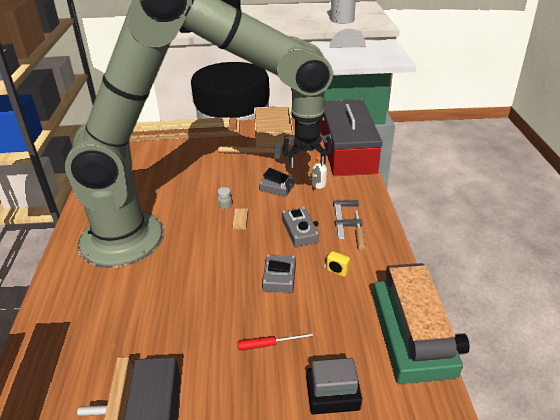

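```bash
python3 - <<'E'
from h import *
from scipy.spatial.transform import Rotation as R
print(R.from_euler('xyz',bot.observe()["tool_rot"]).as_matrix().round(3))
for cam in("scene","side"):
    im,d=bot.grab_frame(cam)
    for n,lo in[("rocker_press",.04),("round_top",.053),("square_top",.05),("paddle_press",.046),("power_box",.034),("ext_box",.034),("saw_box",.03)]:
        for r in bot.trace(cam,n)[:1]:
            m=r["mask"]
            P=cloud(cam,m,d); P=P[(P[:,2]>lo)&(P[:,2]<.072)]
            if len(P)<5: continue
            (c,s,a)=cv2.minAreaRect((P[:,:2]*1000).astype(np.float32))
            A=np.c_[P[:,:2]-P[:,:2].mean(0),np.ones(len(P))];pl=np.linalg.lstsq(A,P[:,2],rcond=None)[0]
            print(cam,n,round(r["confidence"],2),len(P),"rect",np.round(c,0),np.round(s,0),round(a,1),"mean",P.mean(0).round(3),"slope",pl.round(2))
E
```

```text
[[ 0.  1. -0.]
 [-0. -0. -1.]
 [-1.  0.  0.]]
scene rocker_press 0.85 269 rect [ 521. -238.] [36. 64.] 82.4 mean [ 0.522 -0.237  0.052] slope [-0.16 -0.04  0.05]
scene round_top 0.4 111 rect [611. -61.] [29. 30.] 24.0 mean [ 0.611 -0.061  0.058] slope [-0.07 -0.05  0.06]
scene square_top 0.55 117 rect [596.   9.] [30. 31.] 10.8 mean [0.597 0.009 0.053] slope [0.   0.   0.05]
scene paddle_press 0.76 654 rect [540. 230.] [57. 86.] 61.8 mean [0.541 0.23  0.058] slope [-0.19  0.1   0.06]
scene power_box 0.78 1162 rect [ 521. -238.] [122.  92.] 81.8 mean [ 0.525 -0.236  0.042] slope [-0.04 -0.    0.04]
scene ext_box 0.61 1134 rect [603. -26.] [ 85. 149.] 12.3 mean [ 0.607 -0.027  0.039] slope [-0.01 -0.    0.04]
scene saw_box 0.57 1102 rect [543. 229.] [ 80. 110.] 62.4 mean [0.551 0.228 0.049] slope [-0.23  0.01  0.05]
side rocker_press 0.52 222 rect [ 516. -236.] [40. 62.] 85.5 mean [ 0.516 -0.239  0.052] slope [-0.14  0.11  0.05]
side round_top 0.56 56 rect [607. -61.] [32. 26.] 84.4 mean [ 0.606 -0.062  0.059] slope [0.03 0.06 0.06]
side square_top 0.66 43 rect [591.  10.] [35. 27.] 84.3 mean [0.591 0.008 0.054] slope [-0.02 -0.02  0.05]
side paddle_press 0.8 213 rect [536. 231.] [66. 82.] 60.8 mean [0.535 0.23  0.059] slope [-0.19  0.08  0.06]
side power_box 0.55 875 rect [ 517. -236.] [121.  92.] 81.1 mean [ 0.517 -0.244  0.044] slope [-0.03  0.    0.04]
side ext_box 0.78 443 rect [600. -26.] [ 84. 154.] 12.7 mean [ 0.601 -0.038  0.039] slope [0.   0.   0.04]
side saw_box 0.73 467 rect [537. 230.] [ 87. 109.] 65.5 mean [0.538 0.221 0.048] slope [0.   0.21 0.05]
```

The scene picture shows the power box at about (204,208) and the ext box at (273,245). Its round button is on the left at (259,241), which is −y, and the square button is at (288,241). The saw box is at (371,241). The side view agrees. Heights and sizes match the description, and the two cameras differ by about 4 mm in x, so I averaged them. I'll go above the rocker's raised half with the fingers shut.

Emit:
servo_tool(grip=-1, targets=[{"y":-0.1,"z":0.18},{"y":-0.2,"z":0.36,"x":0.1},{"y":-0.33,"z":0.585,"x":0.25},{"y":-0.33,"z":0.585,"x":0.35},{"y":-0.33,"z":0.585,"x":0.36},{"y":-0.33,"z":0.585,"x":0.36},{"y":-0.33,"z":0.585,"x":0.36},{"y":-0.33,"z":0.585,"x":0.36},{"y":-0.33,"z":0.585,"x":0.36}])

```text
$.targets[0]: bad value
```

```bash
python3 - <<'E'
from h import *
o=bot.observe();print(o["clock"],o["position"].round(4),o["tool_rot"].round(3),o["force"].round(1),o["grip_width"])
im,d=bot.grab_frame("wrist"); 
c=bot.get_calibration("wrist")
def proj(X):
    p=np.array(c["R"])@X+c["t"]; u=p[:2]/p[2]; u=u*(1+c["k1"]*(u@u)); return (np.array(c["intrinsics"])@[*u,1])[:2]
for X in([.497,-.234,.058],[.493,-.235,.058],[.519,-.237,.054]):
    q=proj(np.array(X));print(q); cv2.drawMarker(im,tuple(int(v) for v in q),(255,0,0),0,12)
cv2.imwrite("pics/w1.png",im[:,:,::-1])
E
```

```text
1.6 [ 0.625  -0.      0.2313] [ 0.437  1.571 -1.134] [-0.5 -0.1  0.4] 0.08504471593593733
[175.00004526 373.11686478]
[171.87097942 373.7573173 ]
[193.64906657 372.61874502]
```

View pics/w1.png

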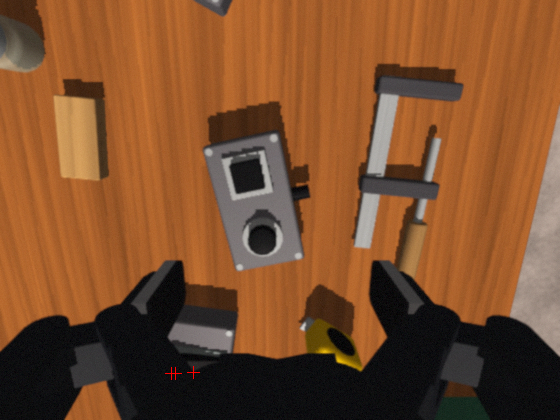

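The move was refused, apparently because each row needs all six numbers. This wrist picture is from the start pose: round button at (262,239), square at (248,176). I'll send it again with full rows.

Emit:
servo_tool(grip=-1, targets=[{"x":0,"y":-0.1,"z":0.18,"wx":0,"wy":0,"wz":0},{"x":0.1,"y":-0.2,"z":0.36,"wx":0,"wy":0,"wz":0},{"x":0.25,"y":-0.33,"z":0.585,"wx":0,"wy":0,"wz":0},{"x":0.36,"y":-0.33,"z":0.585,"wx":0,"wy":0,"wz":0},{"x":0.36,"y":-0.33,"z":0.585,"wx":0,"wy":0,"wz":0},{"x":0.36,"y":-0.33,"z":0.585,"wx":0,"wy":0,"wz":0},{"x":0.36,"y":-0.33,"z":0.585,"wx":0,"wy":0,"wz":0},{"x":0.36,"y":-0.33,"z":0.585,"wx":0,"wy":0,"wz":0},{"x":0.36,"y":-0.33,"z":0.585,"wx":0,"wy":0,"wz":0}])

```text
clock: 2.78
position: [0.494, -0.2333, 0.0881]
tool_rot: [1.386, 1.569, -0.184]
force: [-0.6, -0.5, 0.4]
grip_width: 0.0001
```

```bash
cat > look.py <<'E'
from h import *
import sys
from scipy.spatial.transform import Rotation as R
o=bot.observe();print(o["clock"],o["position"].round(4),R.from_euler('xyz',o["tool_rot"]).as_matrix().round(3).tolist(),o["force"].round(1),o["grip_width"])
c=bot.get_calibration("wrist")
im,d=bot.grab_frame("wrist")
def proj(X):
    p=np.array(c["R"])@X+c["t"]; u=p[:2]/p[2]; u=u*(1+c["k1"]*(u@u)); return (np.array(c["intrinsics"])@[*u,1])[:2]
for X in np.array(eval(sys.argv[2])):
    q=proj(X);print(q); cv2.drawMarker(im,tuple(int(v) for v in q),(255,0,0),0,12)
cv2.imwrite(f"pics/{sys.argv[1]}.png",im[:,:,::-1])
for n in sys.argv[3:]:
    for r in bot.trace("wrist",n)[:1]:
        P=cloud("wrist",r["mask"],d)
        if len(P): print(n,r["confidence"],r["pixel"],np.median(P,0).round(3),P.min(0).round(3),P.max(0).round(3))
E
python3 look.py w2 "[[.497,-.234,.058],[.519,-.237,.054]]" rocker_press power_box
```

```text
2.775 [ 0.494  -0.2333  0.0881] [[0.001, 1.0, 0.001], [-0.0, 0.001, -1.0], [-1.0, 0.001, 0.0]] [-0.6 -0.5  0.4] 7.03646717170013e-05
[283.62969933 242.97656172]
[319.58859709 245.0579191 ]
rocker_press 0.96 [317.0, 232.2] [ 0.518 -0.231  0.053] [ 0.485 -0.256  0.042] [ 0.55  -0.213  0.094]
```

View pics/w2.png

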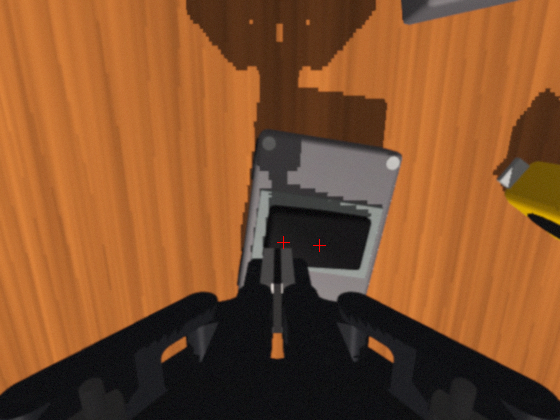

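The markers and the rocker (pixels 265–370 × 205–270) agree, and the fingertips sit over its left (near) half. Next I press down slowly.

Emit:
servo_tool(targets=[{"x":0.06,"y":0,"z":0,"wx":0,"wy":0,"wz":0},{"x":0.075,"y":0,"z":0,"wx":0,"wy":0,"wz":0},{"x":0.085,"y":0,"z":0,"wx":0,"wy":0,"wz":0},{"x":0.09,"y":0,"z":0,"wx":0,"wy":0,"wz":0},{"x":0.094,"y":0,"z":0,"wx":0,"wy":0,"wz":0},{"x":0.094,"y":0,"z":0,"wx":0,"wy":0,"wz":0}])

```text
clock: 3.68
position: [0.4934, -0.2338, 0.0505]
tool_rot: [1.19, 1.57, -0.381]
force: [-2.9, 0.5, 6.0]
grip_width: 0.0001
```

Emit:
servo_tool(targets=[{"x":0.005,"y":0,"z":0,"wx":0,"wy":0,"wz":0},{"x":0.009,"y":0,"z":0,"wx":0,"wy":0,"wz":0},{"x":0.009,"y":0,"z":0,"wx":0,"wy":0,"wz":0}])

```text
clock: 4.05
position: [0.4939, -0.2339, 0.0494]
tool_rot: [1.231, 1.568, -0.339]
force: [-15.1, 7.8, 55.0]
grip_width: 0.0004
```

Firm stop at 55 N with the TCP at 49 mm, so the rocker is fully down. I'll lift and go above the round button.

Emit:
servo_tool(targets=[{"x":-0.06,"y":0,"z":0,"wx":0,"wy":0,"wz":0},{"x":-0.15,"y":0,"z":0,"wx":0,"wy":0,"wz":0},{"x":-0.15,"y":0.08,"z":-0.12,"wx":0,"wy":0,"wz":0},{"x":-0.15,"y":0.16,"z":-0.24,"wx":0,"wy":0,"wz":0},{"x":-0.14,"y":0.24,"z":-0.36,"wx":0,"wy":0,"wz":0},{"x":-0.12,"y":0.287,"z":-0.432,"wx":0,"wy":0,"wz":0},{"x":-0.12,"y":0.287,"z":-0.432,"wx":0,"wy":0,"wz":0},{"x":-0.12,"y":0.287,"z":-0.432,"wx":0,"wy":0,"wz":0},{"x":-0.12,"y":0.287,"z":-0.432,"wx":0,"wy":0,"wz":0}])

```text
clock: 5.18
position: [0.6083, -0.0624, 0.0979]
tool_rot: [1.112, 1.568, -0.46]
force: [-0.1, 0.2, 0.8]
grip_width: -0.0001
```

```bash
python3 look.py w3 "[[.609,-.061,.060],[.594,.009,.054]]" round_top square_top
python3 - <<'E'
from h import *
for cam in("scene","side"):
    im,d=bot.grab_frame(cam)
    for r in bot.trace(cam,"rocker_press")[:1]:
        P=cloud(cam,r["mask"],d); P=P[(P[:,2]>.035)&(P[:,2]<.07)]
        A=np.c_[P[:,:2]-P[:,:2].mean(0),np.ones(len(P))];print(cam,r["confidence"],P.mean(0).round(3),np.linalg.lstsq(A,P[:,2],rcond=None)[0].round(2))
E
```

```text
5.175 [ 0.6083 -0.0624  0.0979] [[0.003, 1.0, -0.001], [-0.001, -0.001, -1.0], [-1.0, 0.003, 0.001]] [-0.1  0.2  0.8] -0.0001377679113554525
[279.47645945 234.90321617]
[253.21576833 116.47133519]
round_top 0.68 [277.2, 225.7] [ 0.608 -0.055  0.06 ] [ 0.593 -0.075  0.045] [ 0.624 -0.042  0.062]
square_top 0.64 [249.3, 110.2] [0.593 0.014 0.054] [ 0.575 -0.006  0.045] [0.611 0.031 0.056]
scene 0.5 [ 0.522 -0.237  0.053] [ 0.18 -0.04  0.05]
side 0.7 [ 0.519 -0.24   0.052] [0.15 0.08 0.05]
```

View pics/w3.png

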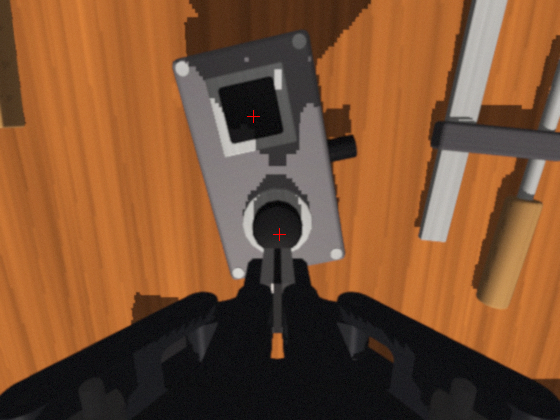

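The rocker's slope has flipped to +0.18, so the power is on. The round button is centred at about (277,228), which is (0.608, −0.059). I'll shift 3 mm towards +y and press.

Emit:
servo_tool(targets=[{"x":0.05,"y":0,"z":-0.008,"wx":0,"wy":0,"wz":0},{"x":0.085,"y":0,"z":-0.008,"wx":0,"wy":0,"wz":0},{"x":0.1,"y":0,"z":-0.008,"wx":0,"wy":0,"wz":0},{"x":0.108,"y":0,"z":-0.008,"wx":0,"wy":0,"wz":0},{"x":0.114,"y":0,"z":-0.008,"wx":0,"wy":0,"wz":0},{"x":0.116,"y":0,"z":-0.008,"wx":0,"wy":0,"wz":0},{"x":0.116,"y":0,"z":-0.008,"wx":0,"wy":0,"wz":0}])

```text
clock: 6.4
position: [0.6088, -0.0582, 0.0519]
tool_rot: [1.266, 1.568, -0.305]
force: [-4.7, -0.5, 9.4]
grip_width: 0.0
```

Emit:
servo_tool(targets=[{"x":0.003,"y":0,"z":0,"wx":0,"wy":0,"wz":0},{"x":0.005,"y":0,"z":0,"wx":0,"wy":0,"wz":0},{"x":0.005,"y":0,"z":0,"wx":0,"wy":0,"wz":0}])

```text
clock: 6.78
position: [0.6089, -0.0583, 0.0516]
tool_rot: [1.325, 1.567, -0.247]
force: [-10.4, 1.5, 26.7]
grip_width: 0.0002
```

Firm stop at 51.6 mm with 27 N. I'll lift and go above the saw paddle.

Emit:
servo_tool(targets=[{"x":-0.08,"y":0,"z":0,"wx":0,"wy":0,"wz":0},{"x":-0.18,"y":0,"z":0,"wx":0,"wy":0,"wz":0},{"x":-0.18,"y":-0.04,"z":-0.14,"wx":0,"wy":0,"wz":0},{"x":-0.18,"y":-0.08,"z":-0.28,"wx":0,"wy":0,"wz":0},{"x":-0.18,"y":-0.13,"z":-0.42,"wx":0,"wy":0,"wz":0},{"x":-0.17,"y":-0.18,"z":-0.56,"wx":0,"wy":0,"wz":0},{"x":-0.15,"y":-0.21,"z":-0.68,"wx":0,"wy":0,"wz":0},{"x":-0.12,"y":-0.222,"z":-0.745,"wx":0,"wy":0,"wz":0},{"x":-0.12,"y":-0.222,"z":-0.745,"wx":0,"wy":0,"wz":0},{"x":-0.12,"y":-0.222,"z":-0.745,"wx":0,"wy":0,"wz":0},{"x":-0.12,"y":-0.222,"z":-0.745,"wx":0,"wy":0,"wz":0}])

```text
clock: 8.15
position: [0.5207, 0.2388, 0.0994]
tool_rot: [1.357, 1.566, -0.215]
force: [-0.9, -0.4, 0.4]
grip_width: 0.0001
```

```bash
python3 look.py w4 "[[.520,.240,.064],[.538,.2305,.060]]" paddle_press
python3 - <<'E'
from h import *
for cam in("scene","side"):
    im,d=bot.grab_frame(cam)
    for n in("round_top","square_top","rocker_press"):
        for r in bot.trace(cam,n)[:2]:
            P=cloud(cam,r["mask"],d); P=P[(P[:,2]>.035)&(P[:,2]<.07)]
            print(cam,n,round(r["confidence"],2),len(P),P.mean(0).round(3),np.percentile(P[:,2],[50,80,95]).round(4))
E
```

```text
8.15 [0.5207 0.2388 0.0994] [[0.004, 1.0, -0.002], [-0.001, -0.002, -1.0], [-1.0, 0.004, 0.001]] [-0.9 -0.4  0.4] 5.222388255165751e-05
[277.15584871 236.6012938 ]
[305.77333349 248.30836826]
paddle_press 0.96 [307.8, 233.8] [0.538 0.241 0.061] [0.486 0.194 0.035] [0.584 0.276 0.106]
scene round_top 0.46 82 [ 0.613 -0.061  0.051] [0.0508 0.052  0.0535]
scene square_top 0.71 119 [0.599 0.011 0.052] [0.052  0.0537 0.0551]
scene rocker_press 0.77 284 [ 0.525 -0.238  0.052] [0.0523 0.0558 0.0587]
scene rocker_press 0.38 107 [ 0.612 -0.061  0.05 ] [0.0507 0.052  0.0531]
side round_top 0.61 49 [ 0.607 -0.063  0.051] [0.051  0.0531 0.0555]
side rocker_press 0.69 225 [ 0.518 -0.239  0.052] [0.0524 0.0559 0.0593]
```

View pics/w4.png

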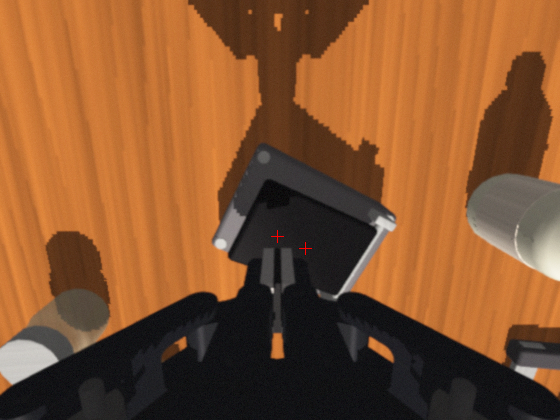

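The round button stays in, its top measured at 51 mm, and the square button is still out at 52–54 mm. The fingertips are over the paddle's free end; the paddle corners are at (268,180), (230,255), (378,228) and (338,298). Next I press the paddle.

Emit:
servo_tool(targets=[{"x":0.05,"y":0,"z":-0.004,"wx":0,"wy":0,"wz":0},{"x":0.08,"y":0,"z":-0.004,"wx":0,"wy":0,"wz":0},{"x":0.095,"y":0,"z":-0.004,"wx":0,"wy":0,"wz":0},{"x":0.105,"y":0,"z":-0.004,"wx":0,"wy":0,"wz":0},{"x":0.113,"y":0,"z":-0.004,"wx":0,"wy":0,"wz":0},{"x":0.118,"y":0,"z":-0.004,"wx":0,"wy":0,"wz":0},{"x":0.118,"y":0,"z":-0.004,"wx":0,"wy":0,"wz":0}])

```text
clock: 9.52
position: [0.5203, 0.2415, 0.0523]
tool_rot: [1.417, 1.567, -0.154]
force: [-3.3, -0.1, 8.9]
grip_width: -0.0001
```

Emit:
servo_tool(targets=[{"x":0.003,"y":0,"z":0,"wx":0,"wy":0,"wz":0},{"x":0.006,"y":0,"z":0,"wx":0,"wy":0,"wz":0},{"x":0.006,"y":0,"z":0,"wx":0,"wy":0,"wz":0}])

```text
clock: 9.9
position: [0.5204, 0.2417, 0.0518]
tool_rot: [1.561, 1.566, -0.011]
force: [-12.6, -3.8, 39.9]
grip_width: 0.0
```

Firm stop at 51.8 mm with 40 N, so the paddle is fully down. I'll lift clear.

Emit:
servo_tool(targets=[{"x":-0.03,"y":0,"z":0,"wx":0,"wy":0,"wz":0},{"x":-0.12,"y":0,"z":0,"wx":0,"wy":0,"wz":0},{"x":-0.24,"y":0,"z":0,"wx":0,"wy":0,"wz":0},{"x":-0.36,"y":0,"z":0,"wx":0,"wy":0,"wz":0},{"x":-0.4,"y":0,"z":0,"wx":0,"wy":0,"wz":0},{"x":-0.4,"y":0,"z":0,"wx":0,"wy":0,"wz":0},{"x":-0.4,"y":0,"z":0,"wx":0,"wy":0,"wz":0}])

```text
clock: 10.78
position: [0.5192, 0.2414, 0.2105]
tool_rot: [1.281, 1.568, -0.29]
force: [-0.5, -0.2, -0.1]
grip_width: -0.0002
```

```bash
python3 - <<'E'
from h import *
for cam in("scene","side"):
    im,d=bot.grab_frame(cam); cv2.imwrite(f"pics/{cam}2.png",im[:,:,::-1])
    for n in("rocker_press","round_top","square_top","paddle_press"):
        for r in bot.trace(cam,n)[:1]:
            P=cloud(cam,r["mask"],d); P=P[(P[:,2]>.04)&(P[:,2]<.08)]
            A=np.c_[P[:,:2]-P[:,:2].mean(0),np.ones(len(P))]
            print(cam,n,round(r["confidence"],2),P.mean(0).round(3),"slope",np.linalg.lstsq(A,P[:,2],rcond=None)[0].round(2),"z50/95",np.percentile(P[:,2],[50,95]).round(4))
o=bot.observe();print(o["clock"],o["position"],o["force"].round(1))
E
```

```text
scene rocker_press 0.57 [ 0.524 -0.238  0.052] slope [ 0.13 -0.04  0.05] z50/95 [0.0527 0.0588]
scene square_top 0.61 [0.598 0.009 0.052] slope [-0.03  0.    0.05] z50/95 [0.0523 0.0553]
scene paddle_press 0.63 [0.541 0.231 0.058] slope [-0.19  0.09  0.06] z50/95 [0.0583 0.0666]
side rocker_press 0.57 [ 0.519 -0.239  0.052] slope [0.14 0.04 0.05] z50/95 [0.0525 0.0592]
side paddle_press 0.51 [0.535 0.23  0.059] slope [-0.19  0.1   0.06] z50/95 [0.0596 0.0685]
11.275 [0.51968806 0.24166617 0.21164261] [ 0.3 -0.6  0.2]
```

View pics/scene2.png

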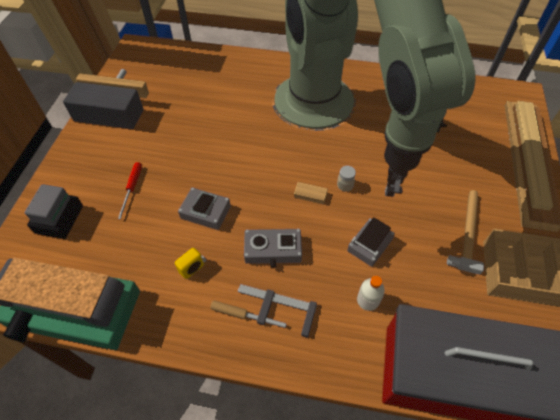

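The picture shows all loose items where they were: off-cut (311,193), jar (346,178), tape (190,263), glue (371,293). The rocker is flipped, the round button at (259,241) is in, and the paddle at (374,236) is back up.

```bash
python3 -c "
from workcell import bot
print(bot.job_done())"
```

```text
the job is handed in; nothing more can be done
None
```

I pressed the rocker's raised half, then the round button, then the paddle's free end, in that order with the fingers shut. The job was handed in at about 11.3 s, with the arm lifted well clear.

- **Rocker:** pressed to a firm stop at 55 N. Its measured slope flipped from about −0.16 to between +0.13 and +0.18, so it is on.
- **Round button:** pressed to a firm stop with the TCP at 51.6 mm and 27 N. Its top measured 51 mm afterwards, against 58–60 mm before, and the button stayed in. The network did not find it in the last check, but it looks in in the final picture.
- **Saw paddle:** pressed to a firm stop with the TCP at 51.8 mm and 40 N. Afterwards its slope matched the rest slope, so it came back up.
- **Square stop button:** never pressed. Its top still measures 52 mm, the same as before within the noise.
- **Loose items:** in the final scene picture they are where they started.

The first move call was refused because its rows did not give all six numbers. Nothing moved. The two fixed cameras disagreed by about 4 mm in x; I averaged them and checked against the wrist camera before each press.

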